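Shut down a heated vacuum run: heat off, pump off, vent held open

TASK

Shut the run down with closed fingers: press the red heat key on the blue hotplate fully down and let it up, then push down the raised orange end of the pump box's black rocker so that it tips right over to off, and last press the yellow vent key on the white box fully down and finish while still holding it down. Press gently, pick nothing up, do not push the boxes about, and leave the white and green keys, the vials and everything else alone.

Things in the scene. Friction and masses are not known exactly. Their poses are not given: they have to be found in the camera images.
- stirrer: Blue magnetic stirring hotplate, fixed to the bench: 160 (its x) x 300 (its y) mm, deck 55 mm high. Origin: centre of its underside; z up. Its left (+y) half carries the red and white keys, its right half a 134 mm round metal plate (top at 70 mm, centre at y = -70 mm) with an aluminium block of vials on it, up to 140 mm high. Its whole place and turn vary.
- heat_key (a joint): The red heat key on the hotplate's deck, at x = -35, y = +100 mm of the hotplate. Spring key in a round black housing (42 mm across, 12 mm high), cap 26 mm across; push it down its whole 7 mm travel (1.5 N at first, 5 N at the bottom, then a hard stop). It springs back when let go. 0 = up, 0.007 m = fully down.
- heat_key_top (a point): Centre of the top face of that key's cap (moves down with it). When up it is 23 mm above the deck: 78 mm above the bench on the hotplate, 73 mm on the white box. When down it is still 4 mm proud of the housing.
- stir_key (a joint): The white stir key, at x = +35, y = +100 mm of the hotplate: leave alone. Same make as the red key.
- stir_key_top (a point): Centre of the top face of that key's cap (moves down with it). When up it is 23 mm above the deck: 78 mm above the bench on the hotplate, 73 mm on the white box. When down it is still 4 mm proud of the housing.
- pump_box: Grey switch box of the vacuum pump, 140 (its x) x 90 (its y) x 50 mm high, 0.9 kg, standing loose on rubber feet on the bench. Origin: centre of its underside; z up. It stands left or right of the hotplate, turned by up to 0.5 rad.
- pump_rocker (a joint): Black paddle rocker on the pump box, 80 (along the box's x) x 36 mm, 8 mm thick, pivoting about the box's y axis through its middle, 64 mm above the bench. Positive (0.16 to 0.2 rad) = on: the orange end stands raised. -0.2 rad = off: the orange end is down against its stop. It stays where it is left; friction 0.04 N m (2 N or less pressed near the end).
- rocker_off_end (a point): On the top face of the rocker's orange end, 30 mm from the pivot towards the box's -x and 10 mm from the paddle's tip: the place to push down. It stands about 74 mm above the bench at on and 62 mm at off.
- vent_box: White vacuum gauge box, 140 (its x) x 90 (its y) x 50 mm high, 0.9 kg, standing loose on rubber feet on the bench, on the other side of the hotplate from the pump box. Origin: centre of its underside; z up. Turned by up to 0.5 rad.
- vent_key (a joint): The yellow vent key on top of the white box, at x = -35, y = 0 mm of the box. Spring key in a round black housing (42 mm across, 12 mm high), cap 26 mm across; push it down its whole 7 mm travel (1.5 N at first, 5 N at the bottom, then a hard stop). It springs back when let go. 0 = up, 0.007 m = fully down.
- vent_key_top (a point): Centre of the top face of that key's cap (moves down with it). When up it is 23 mm above the deck: 78 mm above the bench on the hotplate, 73 mm on the white box. When down it is still 4 mm proud of the housing.
- zero_key (a joint): The green zero key on the white box, at x = +35, y = 0 mm: leave alone. Same make as the vent key.
- zero_key_top (a point): Centre of the top face of that key's cap (moves down with it). When up it is 23 mm above the deck: 78 mm above the bench on the hotplate, 73 mm on the white box. When down it is still 4 mm proud of the housing.
- vial_block: Aluminium block 80 x 80 x 45 mm standing loose on the hotplate's plate, with vials in its holes: leave alone. Origin: centre of its underside.
- vial_a: Capped glass vial, 21 mm across, 52 mm tall, in the block: leave alone. Origin: centre of its underside.
- vial_b: Second such vial in the block: leave alone.
- vial_c: Third such vial, standing on the bench in front of the hotplate: leave alone.
- jar: Amber jar, 48 mm across, 65 mm tall, on the bench about 130 mm beyond the pump box (its +x): leave alone. Origin: centre of its underside.
- beaker: Small beaker, 50 mm across, 60 mm tall, on the bench about 130 mm beyond the vent box (its +x): leave alone. Origin: centre of its underside.
- amber_bottle: Amber bottle, 68 mm across, 150 mm tall, at the back: leave alone. Origin: centre of its underside.
Not all that is in view belongs to the job. What is shaped like the pump_box but purple is not meant.

How it is judged (in metres and radians):
On the way, in this order (a step that is already met when the one before it is completed fails the run):
1. the red heat key is pressed down with the fingers (value of joint heat_key above 0.005 m and contact force between the fingers and heat_key above 0.5 N), for 0.05 s.
2. the pump rocker is tipped over to off, the heat key being up (value of joint pump_rocker below -0.13 rad and value of joint heat_key below 0.002 m), for 0.1 s.
3. the yellow vent key is pressed down with the fingers (value of joint vent_key above 0.005 m and contact force between the fingers and vent_key above 1 N), for 0.2 s.
At the end, for the whole second after the job is handed in: The fingers hold the yellow vent key at least 5 mm down (of 7 mm) with at least 1 N, the rocker is at off (below -0.13 rad), the other keys are up, and both boxes stand within 25 mm of where they were (all of step 2 and all of step 3 and value of joint each of stir_key, zero_key below 0.002 m and distance of each of pump_box, vent_box from where it was at the start of the episode below 0.025 m); the arm keeps its last pose, push and grip.
It fails at once if the white stir key or the green zero key is pressed (over 3 mm) (value of joint any of stir_key, zero_key above 0.003 m).
It fails at once if the vent key is pressed (over 3 mm) while the pump is not yet off (value of joint vent_key above 0.003 m and value of joint pump_rocker above -0.1 rad).
It fails at once if a box is lifted (10 mm) or pushed away (25 mm) (height (world z) of any of pump_box, vent_box above 0.01 m or distance of any of pump_box, vent_box from where it was at the start of the episode above 0.025 m).
It fails at once if something is pressed with more than 40 N (contact force between the fingers and stirrer above 40 N or contact force between the fingers and pump_box above 40 N or contact force between the fingers and vent_box above 40 N).
It fails at once if a vial, the block, the jar, the beaker or the bottle is moved more than 20 mm (distance of any of vial_block, vial_a, vial_b, vial_c, jar, beaker, amber_bottle from where it was at the start of the episode above 0.02 m).
It also fails if it takes over 48 s, if anything falls off the work surface, if the arm or the gripper's body presses on something with over 40 N, if the wrist force passes 120 N, or if a joint passes its speed limit or range.

ROBOT

A 7-joint arm with a two-finger parallel gripper is mounted at the origin on the work surface. World frame = base frame: x ahead of the robot, y to its left, z up, the work surface at z = 0. Lengths are in mm, angles in rad, forces in N, time in s.
With the tool pointing down it reaches from about 425 to 875 mm from the base axis. Payload 9.9 kg.
Tool frame: the origin (TCP) lies midway between the tips of the shut fingers; the grasp point (between the pads) lies 19 mm behind it; z points along the fingers, y is the direction in which the jaws open and shut (so a half turn about z gives the same grasp; the last joint's range is limited). The gripper opens to 85 mm and grips with 20 to 120 N. Pads are 22 mm wide; open, the fingers measure 114 mm over their backs; the gripper's body (76 mm by 85 mm) begins 54 mm behind the grasp point. The pads swing forward as they close: fully open they stand 13 mm farther back than shut.
Start: joints at [1.03, 0.576, 0.025, 1.437, -0.015, 1.129, -0.057], TCP at [297.732, -605.792, 196.389] pointing down, gripper open.
Joint ranges: [-2.76, 2.76], [-0.34, 2.15], [-1.52, 1.57], [0.19, 2.46], [-1.09, 4.23], [0.17, 1.99], [-2.82, 2.82]. Speed limits (rad/s): [2.22, 2.22, 3.01, 3.01, 3.14, 3.14, 3.14].

INTERFACE

Orientations are given as a unit quaternion [x, y, z, w].
In Python, from station import env gives the robot as it stands.
- The arm moves only by the tool arm_command, never from a script. Its argument "targets" is a list of rows, each an object of numbers: "dx", "dy", "dz": the shift along the tool's x, y, z in cm; "roll": the turn about the tool's z in rad. In form: [{"dx": .., "dy": .., "dz": .., "roll": ..}, ...]. A call has 1 to 20 rows; each row shifts and turns the commanded pose from where the row before left it, along the tool's axes as they then stand; what a row does not reach is not made up. A row lasts 1/8 s, in which the tool goes at most 62.5 mm and 10.7 degrees, less where a joint would pass 70% of its speed; a pose out of reach is approached as far as the arm can. A call is refused whole if a number of a shift passes 6.25 or a number of a turn 0.188, either way. A call with a gripper value outside its range is refused whole. "claw" is the gripper's target within -1 to 1 (shut at 1, half-way at 0, fully open at -1), set as the call begins (left out, the last holds). The fingers move at their own pace and stop on an object; "force" is the grip in N (left out, the last holds). Time passes only in rows, so rows that do not move let the fingers close. It gives the time, the measured TCP pose, the force and the opening at its end, in the units of the state.
- env.get_state(): the state, without advancing time (a new reading comes with each control period).
- env.read_camera(name): name is "side" or "top" or "wrist"; returns (picture, depth): 480x640x3 uint8, red, green, blue; 480x640 float32, mm along the optical axis (not along the pixel's ray), 0 where there is no reading.
- env.camera_model(name): a dict with "camera_matrix" (3x3 intrinsics, pixels), "cam_to_world" (4x4, takes a point from camera to world coordinates). Camera axes: x right, y up, looking along -z (the intrinsics and any distortion apply to the point x, -y, -z); pixel columns grow to the right and rows downward; lengths in mm; the calibration is good to about 2 mm. A picture is of the moment at which its call begins: read the wrist's pose just before it. camera_model takes no time and is no camera call; for the wrist camera it gives the pose at the moment of the call.
- env.sign_off(): hands the job in, once; it reports no verdict.
Trained networks look in the newest picture that a camera, given by its name, has taken for a name from the list of things; names that differ only in an ending like _2 or _b are one class to them, and where a whole thing is asked for, a point or a joint stands for the part that bears it (a point fixed in the world has none). Each returns a list of dicts, best first, with "confidence" (0 to 1); they miss things now and then, are a little off and sometimes report something else, mostly with a low value. They report only what shows in the picture. A call takes as long as a camera call. They do not tell look-alikes from the thing itself.
- env.silhouettes(camera, thing): "region" (480x640 bool, what is visible of it) and "location" ([row, column] in pixels, amid what is visible of it).
The state is a dict: "time_s": time; "joint_positions": joint angles; "joint_velocities": joint speeds; "joint_torque": joint torques, N m; "position": TCP position; "tool_rot": TCP orientation; "contact_force": force on the tool from outside, world axes, zero at the start; "moment": the same for the moment, N m; "opening": opening from 0.0 (shut) to 1.0 (fully open).
Only numpy, scipy, OpenCV 4.12 (cv2) and the standard library are available. Lean on these libraries where they do the work, as an engineer would, in place of code of your own. Each camera call takes 0.05 s, during which the arm holds its last target. There are 200 camera calls.

## Working session

There is one attempt and no reset: what is moved stays moved. The work goes in short steps, Python scripts to look and compute and a tool call to move; the robot and the scene stay as the last step left them, time stands still between calls to the robot, and variables do not carry over. Pictures are saved under pics/ and viewed, about 8 in all and at most 12, crops included, and the job is handed in when it is done.

Besides the shell and the picture viewer there is one more tool, called after ">>>" as a command line: name --argument value ..., lists and objects as JSON in quotes. arm_command: Moves the arm, as the interface text tells. Its arguments: {"type":"object","properties":{"targets":{"type":"array"},"claw":{"type":"number"},"force":{"type":"number"}},"required":["targets"]}

```bash
mkdir -p pics
cat > h.py <<'E'
import numpy as np, cv2
from station import env
def pts(cam,depth,m):
    K=np.array(m["camera_matrix"]);T=np.array(m["cam_to_world"])
    v,u=np.mgrid[0:480,0:640]
    x=(u-K[0,2])/K[0,0]*depth; y=(v-K[1,2])/K[1,1]*depth
    P=np.stack([x,-y,-depth,np.ones_like(depth)],-1)
    return (P@T.T)[...,:3]
E
python3 - <<'E'
from h import *
print({k:np.round(v,3) for k,v in env.get_state().items()})
for c in("top","side"):
    m=env.camera_model(c); im,d=env.read_camera(c)
    np.savez(c,im=im,d=d,P=pts(c,d,m)); cv2.imwrite(f"pics/{c}0.png",im[...,::-1])
    P=pts(c,d,m); print(c,m)
    for t in("stirrer","heat_key","stir_key","pump_box","pump_rocker","vent_box","vent_key","zero_key","rocker_off_end","jar","beaker"):
        for r in env.silhouettes(c,t)[:3]:
            q=P[r["region"]&(d>0)]
            print(c,t,round(r["confidence"],2),np.round(r["location"]),r["region"].sum(),np.round(np.median(q,0)) if len(q) else None)
E
```

```text
{'time_s': np.float64(0.0), 'joint_positions': array([ 1.03 ,  0.577,  0.025,  1.438, -0.015,  1.129, -0.057]), 'joint_velocities': array([ 0.001, -0.   , -0.002,  0.   ,  0.001,  0.   , -0.   ]), 'joint_torque': array([ 1.0000e-03, -7.6575e+01,  2.2500e+00, -2.8596e+01,  1.5000e-02,
        1.3000e-02, -0.0000e+00]), 'position': array([ 297.473, -605.339,  195.545]), 'tool_rot': array([ 0.974,  0.226, -0.   , -0.001]), 'contact_force': array([ 0.415, -0.283, -0.579]), 'moment': array([-0.013,  0.004, -0.028]), 'opening': np.float64(1.001)}
top {'camera_matrix': array([[605.88162325,   0.        , 321.34284517],
       [  0.        , 605.88162325, 240.21162979],
       [  0.        ,   0.        ,   1.        ]]), 'cam_to_world': array([[ 1.57715119e-02,  9.97575506e-01, -6.77817713e-02,
         4.44262436e+02],
       [-9.99788598e-01,  1.48394875e-02, -1.42319751e-02,
        -3.40122340e+00],
       [-1.31916230e-02,  6.79919019e-02,  9.97598658e-01,
         1.70574438e+03],
       [ 0.00000000e+00,  0.00000000e+00,  0.00000000e+00,
         1.00000000e+00]])}
top stirrer 0.76 [
[... 1823 characters left out ...]
ide pump_rocker 0.83 [186. 399.] 201 [ 539. -338.   68.]
side pump_rocker 0.83 [196. 478.] 282 [ 354. -394.   68.]
side vent_box 0.96 [377. 237.] 4926 [518. 335.  50.]
side vent_key 0.5 [371. 255.] 239 [494. 320.  72.]
side zero_key 0.69 [356. 217.] 183 [564. 327.  72.]
side zero_key 0.21 [368. 251.] 205 [493. 320.  72.]
side rocker_off_end 0.78 [196. 479.] 275 [ 354. -394.   68.]
side rocker_off_end 0.53 [184. 399.] 252 [ 541. -339.   68.]
side rocker_off_end 0.26 [376. 240.] 4785 [518. 335.  50.]
side jar 0.58 [356. 219.] 185 [562. 327.  72.]
side jar 0.55 [180. 360.] 393 [ 663. -342.   39.]
side beaker 0.56 [350. 180.] 931 [659. 338.  41.]
side beaker 0.36 [221. 358.] 113 [511. -57. 125.]
```

View pics/top0.png

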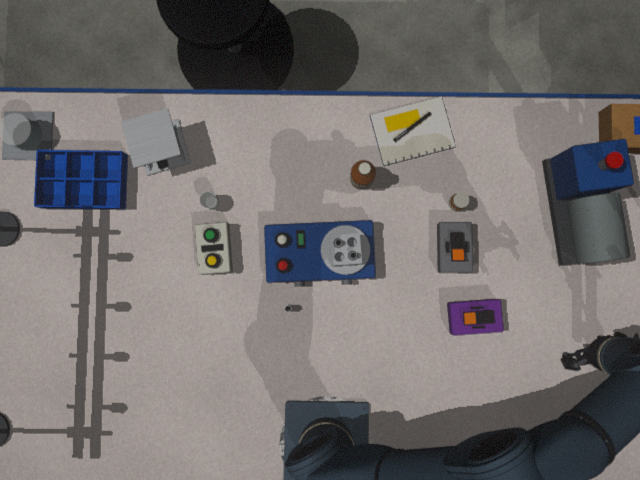

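View pics/side0.png

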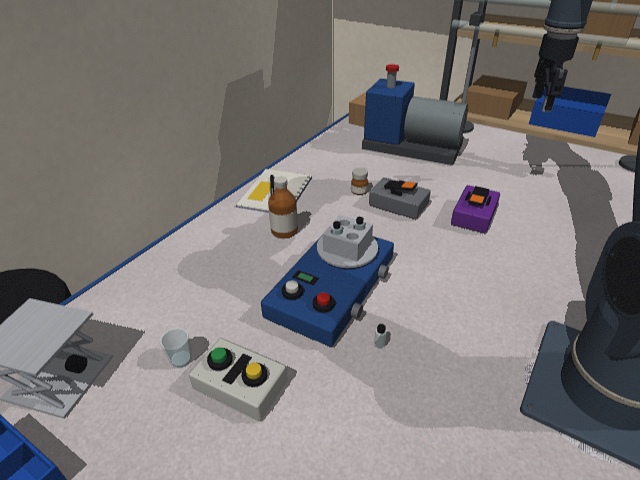

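Top view: the red heat key is at (col 283, row 266), the yellow vent key at (212, 260) and the grey pump box with its orange end at (458, 254). Look-alikes are the purple box (476, 317), the red knob on the blue pump (615, 160), the white key (282, 239) and the green key (211, 235). I'll measure the chosen three by colour and depth, and check them in one crop.

Run:
```python
from h import *
for c in("top","side"):
    z=np.load(c+".npz");im,P,d=z["im"],z["P"],z["d"]
    hsv=cv2.cvtColor(im,cv2.COLOR_RGB2HSV).astype(int);H,S,V=hsv[...,0],hsv[...,1],hsv[...,2]
    X,Y,Z=P[...,0],P[...,1],P[...,2]
    sel={"red":((H<6)|(H>174))&(S>150)&(V>80)&(abs(X-487)<30)&(abs(Y-122)<30),
     "white":(S<60)&(V>120)&(abs(X-554)<25)&(abs(Y-126)<25)&(Z>66),
     "yellow":(H>18)&(H<35)&(S>120)&(abs(X-497)<30)&(abs(Y-314)<30),
     "green":(H>40)&(H<90)&(S>100)&(abs(X-565)<30)&(abs(Y-322)<30),
     "orange":(H>5)&(H<20)&(S>150)&(abs(X-535)<60)&(abs(Y+343)<50)&(Z>45),
     "paddle":(abs(X-543)<60)&(abs(Y+343)<60)&(Z>58),
     "pump":(abs(X-543)<90)&(abs(Y+343)<75)&(Z>42)&(Z<56)&(S<60),
     "vent":(abs(X-531)<90)&(abs(Y-318)<75)&(Z>44)&(Z<56)}
    for k,m in sel.items():
        m=m&(d>0);q=P[m]
        if len(q)==0: print(c,k,0);continue
        up=q[q[:,2]>np.percentile(q[:,2],60)]
        r=cv2.minAreaRect(q[:,:2].astype(np.float32))
        print(c,k,m.sum(),"mean",q.mean(0).round(1),"mid",((q.max(0)+q.min(0))/2).round(1),"z",np.percentile(q[:,2],[5,50,95]).round(1),"rect",np.round(r[0],1),np.round(r[1],1),round(r[2],1))
        if k in("orange",): 
            A=np.c_[q[:,:2],np.ones(len(q))];print("  plane",np.linalg.lstsq(A,q[:,2],rcond=None)[0].round(3))
        if k=="paddle":
            A=np.c_[q[:,:2]-q[:,:2].mean(0),np.ones(len(q))];print("  plane",np.linalg.lstsq(A,q[:,2],rcond=None)[0].round(3))
im=np.load("top.npz")["im"][215:300,190:490]
cv2.imwrite("pics/crop1.png",cv2.resize(im,(780,221),interpolation=cv2.INTER_CUBIC)[...,::-1])
```

```text
top red 68 mean [486.6 123.8  78. ] mid [486.7 123.9  74.6] z [72.  78.  84.2] rect [486.6 123.9] [21.7 25.5] 0.7
top white 55 mean [556.  127.2  78. ] mid [556.7 127.5  77.6] z [72.6 78.2 84.5] rect [556.7 127.5] [22.1 19. ] 1.4
top yellow 83 mean [497.5 316.4  71.8] mid [497.5 318.5  68.6] z [61.4 72.6 78.2] rect [497.8 317.4] [29.7 24.3] 55.5
top green 73 mean [566.7 323.3  71.7] mid [566.7 324.6  69.3] z [63.3 72.1 78.5] rect [566.9 323.5] [26.  23.1] 43.4
top orange 139 mean [ 522.7 -347.1   72.8] mid [ 522.2 -346.7   71.3] z [65.6 73.  79.9] rect [ 522.2 -346.7] [30.4 32.6] 0.5
  plane [-1.9800e-01  5.9000e-02  1.9692e+02]
top paddle 456 mean [ 541.4 -346.2   67.8] mid [ 541.7 -344.    70.5] z [58.8 67.6 77.2] rect [ 540.8 -342.1] [113.8  73.8] 4.7
  plane [-1.3700e-01  6.0000e-03  6.7758e+01]
top pump 1137 mean [ 544.2 -344.6   49.7] mid [ 544.  -346.2   49. ] z [43.9 49.9 54.8] rect [ 544.1 -346.7] [137.5  92.4] 1.0
top vent 1141 mean [530.1 318.1  50. ] mid [531.3 318.9  50. ] z [45.1 49.9 55. ] rect [531.2 319.3] [139.7  90.8] 5.4
side red 133 mean [485.1 126.5  76.4] mid [
[... 312 characters left out ...]
side green 204 mean [563.6 326.2  70.8] mid [566.  325.1  65.9] z [62.5 72.1 74.3] rect [567.8 323.8] [28.1 36. ] 36.5
side orange 71 mean [ 523.6 -346.6   72.7] mid [ 524.  -346.9   72.3] z [69.  72.6 76.2] rect [ 524.2 -346.8] [32.2 34.1] 88.9
  plane [-2.10000e-01  7.00000e-03  1.85359e+02]
side paddle 278 mean [ 541.2 -339.4   67.3] mid [ 543.7 -346.    67.5] z [60.2 66.8 75.1] rect [ 542.7 -343.2] [58.5 80.6] 68.2
  plane [-0.183 -0.112 67.25 ]
side pump 783 mean [ 534.4 -331.1   49.3] mid [ 543.3 -344.    48.9] z [43.7 49.8 52.4] rect [ 542.9 -344.3] [139.1  93.3] 1.4
side vent 2894 mean [523.9 326.8  50. ] mid [530.7 321.7  50. ] z [46.9 50.  52.8] rect [530.8 321.3] [140.7  90.5] 6.1
```

View pics/crop1.png

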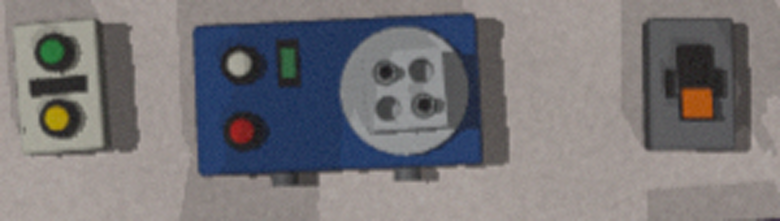

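The crop confirms the choices: red at about (242, 130), yellow at (57, 118) and orange on the grey box at (697, 103). Targets (x, y, z):

| Target | x | y | z |
|---|---|---|---|
| red | 486.5 | 124.5 | 78 |
| orange end | 514 | -346 | 74 |
| yellow | 496.5 | 317.5 | 73 |

Heights and spacings fit the description. I'll shut the fingers, align the tool and travel at a height of about 195.

>>> arm_command --targets '[{"roll": 0.152}, {"roll": 0.152}, {"roll": 0.152}, {"dx": 2.5, "dy": -2.8}, {"dx": 2.5, "dy": -2.8}, {"dx": 2.5, "dy": -2.8}, {"dx": 2.5, "dy": -2.8}, {"dx": 2.5, "dy": -2.8}, {"dx": 2.5, "dy": -2.8}, {"dx": 2.5, "dy": -2.8}, {"dx": 2.5, "dy": -2.8}, {"dx": 2.5, "dy": -2.8}, {}, {}]' --claw 1 --force 30

```text
invalid input
```

>>> arm_command --targets '[{"dx": -0.36, "dy": -4.75}, {"dx": -0.36, "dy": -4.75}, {"dx": -0.36, "dy": -4.75}, {"dx": -0.36, "dy": -4.75}, {"dx": -0.36, "dy": -4.75}, {"dx": -0.36, "dy": -4.75}, {"dx": -0.36, "dy": -4.75}, {"dx": -0.36, "dy": -4.75}, {"dx": -0.36, "dy": -4.75}, {"dx": -0.36, "dy": -4.75}, {}, {}, {}]'

```text
invalid input
```

Neither call was accepted, so nothing moved. Probably every row needs all its keys.

>>> arm_command --targets '[{"dx": 0, "dy": 0, "dz": 0, "roll": 0.152}, {"dx": 0, "dy": 0, "dz": 0, "roll": 0.152}, {"dx": 0, "dy": 0, "dz": 0, "roll": 0.152}, {"dx": 2.5, "dy": -2.8, "dz": 0, "roll": 0}, {"dx": 2.5, "dy": -2.8, "dz": 0, "roll": 0}, {"dx": 2.5, "dy": -2.8, "dz": 0, "roll": 0}, {"dx": 2.5, "dy": -2.8, "dz": 0, "roll": 0}, {"dx": 2.5, "dy": -2.8, "dz": 0, "roll": 0}, {"dx": 2.5, "dy": -2.8, "dz": 0, "roll": 0}, {"dx": 2.5, "dy": -2.8, "dz": 0, "roll": 0}, {"dx": 2.5, "dy": -2.8, "dz": 0, "roll": 0}, {"dx": 2.5, "dy": -2.8, "dz": 0, "roll": 0}, {"dx": 0, "dy": 0, "dz": 0, "roll": 0}, {"dx": 0, "dy": 0, "dz": 0, "roll": 0}]' --claw 1 --force 30

```text
time_s: 2.95
position: [522.1, -354.1, 196.4]
tool_rot: [1.0, 0.0, -0.0, 0.0]
contact_force: [-0.2, -0.7, -1.1]
opening: 0.003
```

>>> arm_command --targets '[{"dx": -0.36, "dy": -4.79, "dz": 0, "roll": 0}, {"dx": -0.36, "dy": -4.79, "dz": 0, "roll": 0}, {"dx": -0.36, "dy": -4.79, "dz": 0, "roll": 0}, {"dx": -0.36, "dy": -4.79, "dz": 0, "roll": 0}, {"dx": -0.36, "dy": -4.79, "dz": 0, "roll": 0}, {"dx": -0.36, "dy": -4.79, "dz": 0, "roll": 0}, {"dx": -0.36, "dy": -4.79, "dz": 0, "roll": 0}, {"dx": -0.36, "dy": -4.79, "dz": 0, "roll": 0}, {"dx": -0.36, "dy": -4.79, "dz": 0, "roll": 0}, {"dx": -0.36, "dy": -4.79, "dz": 0, "roll": 0}, {"dx": 0, "dy": 0, "dz": 2.5, "roll": 0}, {"dx": 0, "dy": 0, "dz": 2.5, "roll": 0}, {"dx": 0, "dy": 0, "dz": 2, "roll": 0}, {"dx": 0, "dy": 0, "dz": 2, "roll": 0}, {"dx": 0, "dy": 0, "dz": 0, "roll": 0}, {"dx": 0, "dy": 0, "dz": 0, "roll": 0}]'

```text
time_s: 4.95
position: [486.7, 124.7, 107.1]
tool_rot: [1.0, -0.0, 0.0, -0.0]
contact_force: [0.1, 0.2, 0.2]
opening: 0.003
```

Run:
```python
from h import *
a,_=env.read_camera("wrist"); b,_=env.read_camera("side")
cv2.imwrite("pics/w1.png",np.hstack([cv2.resize(a,(400,300)),cv2.resize(b[200:380,200:440],(400,300))])[...,::-1])
```

```text
(no output)
```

View pics/w1.png

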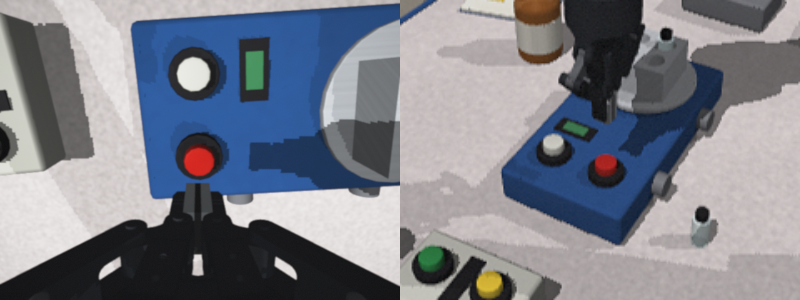

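Left (wrist): the fingertip is at about (197, 185) and the red key at (199, 160). Right (side): the tip is at about (605, 122) and the red key at (605, 160). I'll check numerically whether that gap is only parallax.

Run:
```python
from h import *
def proj(m,p):
    q=np.linalg.inv(m["cam_to_world"])@np.r_[p,1]; K=m["camera_matrix"]
    return np.round([K[0,0]*q[0]/-q[2]+K[0,2],K[1,1]*-q[1]/-q[2]+K[1,2]],1)
s=env.get_state()
w,sd=env.camera_model("wrist"),env.camera_model("side")
for n,p in(("tcp",s["position"]),("red",[486.5,124.5,78])):
    a=proj(w,p);b=proj(sd,p);print(n,a*.625,((b-[200,200])*[400/240,300/180]).round())
im,d=env.read_camera("wrist");P=pts("wrist",d,w)
hsv=cv2.cvtColor(im,cv2.COLOR_RGB2HSV).astype(int);H,S,V=hsv[...,0],hsv[...,1],hsv[...,2]
m=((H<6)|(H>174))&(S>150)&(V>80)&(d>0)&(P[...,2]>74)
q=P[m];print(len(q),q.mean(0),(q.max(0)+q.min(0))/2,q.max(0)-q.min(0))
```

```text
tcp [198.1875 174.125 ] [204. 143.]
red [198.875  161.6875] [204. 162.]
1763 [487.19435765 123.94272493  78.30853673] [486.8090966  124.03320143  77.30698295] [24.6984936  25.15258314  6.50146966]
```

>>> arm_command --targets '[{"dx": 0, "dy": 0, "dz": 1, "roll": 0}, {"dx": 0, "dy": 0, "dz": 1, "roll": 0}, {"dx": 0, "dy": 0, "dz": 0.4, "roll": 0}, {"dx": 0, "dy": 0, "dz": 0, "roll": 0}, {"dx": 0, "dy": 0, "dz": 0, "roll": 0}]'

```text
time_s: 5.72
position: [486.3, 125.4, 82.5]
tool_rot: [1.0, 0.0, 0.0, -0.0]
contact_force: [-0.8, -0.3, 0.0]
opening: -0.001
```

>>> arm_command --targets '[{"dx": 0, "dy": 0, "dz": 0.3, "roll": 0}, {"dx": 0, "dy": 0, "dz": 0.3, "roll": 0}, {"dx": 0, "dy": 0, "dz": 0.2, "roll": 0}, {"dx": 0, "dy": 0, "dz": 0, "roll": 0}]'

```text
time_s: 6.22
position: [486.0, 125.3, 74.2]
tool_rot: [1.0, 0.0, -0.0, 0.0]
contact_force: [0.4, 0.7, 0.6]
opening: -0.0
```

There is no clear force at z = 74, so I'll look.

Run:
```python
from h import *
a,d=env.read_camera("wrist"); b,_=env.read_camera("side")
cv2.imwrite("pics/w2.png",np.hstack([cv2.resize(a[180:420,160:480],(400,300)),cv2.resize(b[230:350,240:400],(400,300))])[...,::-1])
w=env.camera_model("wrist");P=pts("wrist",d,w)
hsv=cv2.cvtColor(a,cv2.COLOR_RGB2HSV).astype(int);H,S,V=hsv[...,0],hsv[...,1],hsv[...,2]
m=((H<6)|(H>174))&(S>150)&(V>80)&(d>0);q=P[m];print(len(q),np.percentile(q[:,2],[10,50,75,90]),env.get_state()["contact_force"])
q=P[(d>0)&(V<70)&(abs(P[...,0]-486)<20)&(abs(P[...,1]-125)<20)&(P[...,2]>70)];print(np.percentile(q[:,2],[0,1,5,20]) if len(q) else 0)
```

```text
2092 [76.58148965 78.56243655 79.06311723 79.45029902] [-1.40632117e+00  3.24908113e-02  3.70809605e-04]
[ 70.00166511 120.15821789 133.47184268 157.67794313]
```

View pics/w2.png

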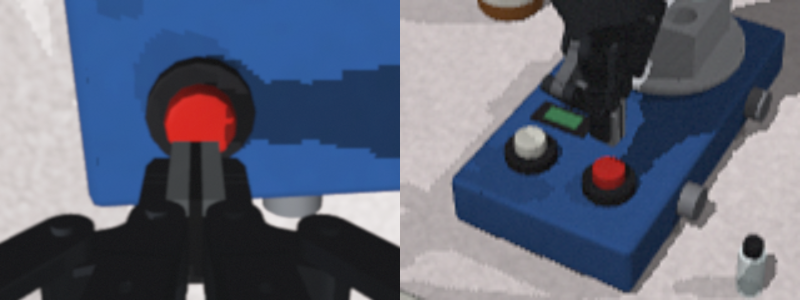

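Both views suggest the fingertips are still above the key: wrist tip at (195, 143), side tip at (605, 140), key at (608, 160). I'll take the tip position from the depth image.

Run:
```python
from h import *
a,d=env.read_camera("wrist");w=env.camera_model("wrist");P=pts("wrist",d,w)
print(env.get_state()["position"])
for r in range(284,345,6): print(r,[P[r,c].round(0).tolist() for c in(308,316,324)])
a,d=env.read_camera("side");P=pts("side",d,env.camera_model("side"))
for r in range(272,298,3): print(r,[P[r,c].round(0).tolist() for c in(320,323,326)])
```

```text
[486.20101542 125.35675877  74.44937183]
284 [[485.0, 129.0, 78.0], [485.0, 126.0, 79.0], [485.0, 122.0, 79.0]]
290 [[483.0, 129.0, 79.0], [482.0, 126.0, 78.0], [482.0, 122.0, 78.0]]
296 [[496.0, 129.0, 117.0], [496.0, 126.0, 117.0], [496.0, 123.0, 117.0]]
302 [[496.0, 129.0, 122.0], [496.0, 126.0, 122.0], [496.0, 123.0, 123.0]]
308 [[496.0, 128.0, 126.0], [496.0, 126.0, 127.0], [497.0, 123.0, 127.0]]
314 [[496.0, 128.0, 131.0], [497.0, 126.0, 132.0], [496.0, 123.0, 131.0]]
320 [[496.0, 128.0, 134.0], [496.0, 126.0, 135.0], [496.0, 123.0, 136.0]]
326 [[496.0, 128.0, 139.0], [496.0, 126.0, 139.0], [496.0, 123.0, 139.0]]
332 [[496.0, 128.0, 142.0], [496.0, 126.0, 142.0], [497.0, 124.0, 143.0]]
338 [[496.0, 128.0, 146.0], [497.0, 126.0, 147.0], [496.0, 124.0, 146.0]]
344 [[495.0, 128.0, 148.0], [495.0, 126.0, 148.0], [495.0, 124.0, 148.0]]
272 [[473.0, 152.0, 167.0], [476.0, 139.0, 156.0], [471.0, 136.0, 156.0]]
275 [[473.0, 152.0, 161.0], [478.0, 135.0, 145.0], [475.0, 130.0, 143.0]]
278 [[482.0, 139.0, 139.0], [478.0, 135.0, 138.0], [473.0, 133.0, 139.0]]
281 [[482.0, 139.0, 132.0], [478.0, 135.0, 131.0], [474.0, 131.0, 129.0]]
284 [[484.0, 136.0, 122.0], [478.0, 136.0, 124.0], [474.0, 132.0, 123.0]]
287 [[518.0, 84.0, 55.0], [477.0, 137.0, 118.0], [474.0, 131.0, 115.0]]
290 [[514.0, 92.0, 56.0], [509.0, 88.0, 55.0], [503.0, 86.0, 56.0]]
293 [[509.0, 99.0, 56.0], [492.0, 114.0, 77.0], [487.0, 111.0, 77.0]]
296 [[493.0, 124.0, 77.0], [487.0, 123.0, 79.0], [483.0, 117.0, 76.0]]
```

Both cameras put the true fingertip at z ≈ 114 (x 485, y 126) while the reported TCP z is 74. So the real tip is about 40 mm short of the reported TCP. Laterally it is well centred. I'll go down the rest by feel.

>>> arm_command --targets '[{"dx": 0, "dy": 0, "dz": 1, "roll": 0}, {"dx": 0, "dy": 0, "dz": 1, "roll": 0}, {"dx": 0, "dy": 0, "dz": 0.8, "roll": 0}, {"dx": 0, "dy": 0, "dz": 0, "roll": 0}, {"dx": 0, "dy": 0, "dz": 0, "roll": 0}]'

```text
time_s: 7.05
position: [486.2, 125.4, 46.4]
tool_rot: [1.0, 0.0, -0.0, 0.0]
contact_force: [-0.3, -0.5, -0.2]
opening: -0.004
```

>>> arm_command --targets '[{"dx": 0, "dy": 0, "dz": 0.3, "roll": 0}, {"dx": 0, "dy": 0, "dz": 0.3, "roll": 0}, {"dx": 0, "dy": 0, "dz": 0, "roll": 0}, {"dx": 0, "dy": 0, "dz": 0, "roll": 0}]'

```text
time_s: 7.55
position: [486.5, 125.5, 40.6]
tool_rot: [1.0, 0.0, 0.0, -0.0]
contact_force: [0.5, 0.2, 2.1]
opening: -0.0
```

>>> arm_command --targets '[{"dx": 0, "dy": 0, "dz": 0.2, "roll": 0}, {"dx": 0, "dy": 0, "dz": 0.2, "roll": 0}, {"dx": 0, "dy": 0, "dz": 0, "roll": 0}, {"dx": 0, "dy": 0, "dz": 0, "roll": 0}]'

```text
time_s: 8.05
position: [486.5, 125.5, 36.5]
tool_rot: [1.0, 0.0, 0.0, -0.0]
contact_force: [3.2, 1.2, 6.0]
opening: 0.005
```

>>> arm_command --targets '[{"dx": 0, "dy": 0, "dz": 0.1, "roll": 0}, {"dx": 0, "dy": 0, "dz": 0.1, "roll": 0}, {"dx": 0, "dy": 0, "dz": 0, "roll": 0}, {"dx": 0, "dy": 0, "dz": 0, "roll": 0}]'

```text
time_s: 8.55
position: [486.6, 125.5, 35.8]
tool_rot: [1.0, 0.0, 0.001, -0.0]
contact_force: [-3.3, 0.2, 26.0]
opening: -0.001
```

Run:
```python
from h import *
b,_=env.read_camera("side");a,d=env.read_camera("wrist")
cv2.imwrite("pics/w3.png",np.hstack([cv2.resize(a[180:420,160:480],(400,300)),cv2.resize(b[230:350,240:400],(400,300))])[...,::-1])
w=env.camera_model("wrist");P=pts("wrist",d,w)
hsv=cv2.cvtColor(a,cv2.COLOR_RGB2HSV).astype(int);H,S,V=hsv[...,0],hsv[...,1],hsv[...,2]
m=((H<6)|(H>174))&(S>150)&(V>60)&(d>0);q=P[m];print(len(q),np.percentile(q[:,2],[10,50,75,90]))
for _ in range(4): env.read_camera("side");print(env.get_state()["contact_force"].round(1),env.get_state()["position"].round(1))
```

```text
873 [68.5145454  70.55752379 71.16836883 71.66944196]
[-3.5 -0.8 25.5] [486.6 125.5  35.8]
[-3.5 -1.2 25.6] [486.6 125.5  35.8]
[-3.1 -1.6 25.6] [486.5 125.5  35.8]
[-3.7 -0.3 25.6] [486.6 125.5  35.8]
```

View pics/w3.png

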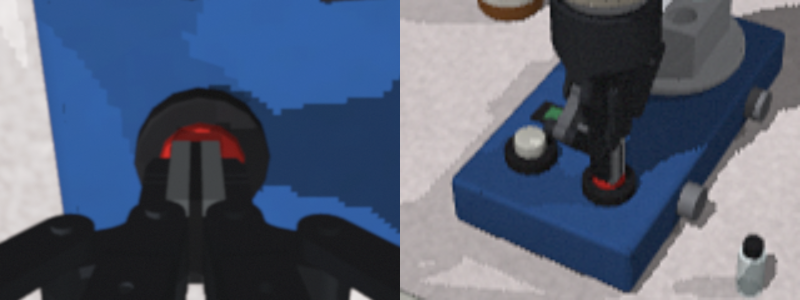

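The heat key is fully down: the wrist depth puts the cap top at 71, and the force is 25 N at the hard stop. Tip z is therefore the reading + 35. Next I lift off and go to the rocker.

>>> arm_command --targets '[{"dx": 0, "dy": 0, "dz": -2, "roll": 0}, {"dx": 0, "dy": 0, "dz": -4, "roll": 0}, {"dx": 0, "dy": 0, "dz": -5, "roll": 0}, {"dx": 0, "dy": 0, "dz": -5, "roll": 0}, {"dx": 0.27, "dy": 4.72, "dz": 0, "roll": 0}, {"dx": 0.27, "dy": 4.72, "dz": 0, "roll": 0}, {"dx": 0.27, "dy": 4.72, "dz": 0, "roll": 0}, {"dx": 0.27, "dy": 4.72, "dz": 0, "roll": 0}, {"dx": 0.27, "dy": 4.72, "dz": 0, "roll": 0}, {"dx": 0.27, "dy": 4.72, "dz": 0, "roll": 0}, {"dx": 0.27, "dy": 4.72, "dz": 0, "roll": 0}, {"dx": 0.27, "dy": 4.72, "dz": 0, "roll": 0}, {"dx": 0.27, "dy": 4.72, "dz": 0, "roll": 0}, {"dx": 0.27, "dy": 4.72, "dz": 0, "roll": 0}, {"dx": 0, "dy": 0, "dz": 5, "roll": 0}, {"dx": 0, "dy": 0, "dz": 4, "roll": 0}, {"dx": 0, "dy": 0, "dz": 2, "roll": 0}, {"dx": 0, "dy": 0, "dz": 0, "roll": 0}, {"dx": 0, "dy": 0, "dz": 0, "roll": 0}]'

```text
time_s: 11.22
position: [513.7, -346.7, 85.0]
tool_rot: [1.0, 0.0, 0.0, 0.0]
contact_force: [0.5, -0.1, 1.1]
opening: -0.006
```

Run:
```python
from h import *
w=env.camera_model("wrist");a,d=env.read_camera("wrist");P=pts("wrist",d,w)
b,_=env.read_camera("side")
cv2.imwrite("pics/w4.png",np.hstack([cv2.resize(a,(400,300)),cv2.resize(b[140:260,340:500],(400,300))])[...,::-1])
hsv=cv2.cvtColor(a,cv2.COLOR_RGB2HSV).astype(int);H,S,V=hsv[...,0],hsv[...,1],hsv[...,2]
q=P[(H>5)&(H<20)&(S>150)&(d>0)&(P[...,2]>58)&(abs(P[...,0]-522)<40)&(abs(P[...,1]+346)<30)]
print(len(q),q.mean(0),q.min(0),q.max(0));b,d=env.read_camera("side")
P=pts("side",d,env.camera_model("side"))
q=P[(d>0)&(abs(P[...,0]-487)<9)&(abs(P[...,1]-124)<9)&(P[...,2]>65)];print("heat z",np.median(q[:,2]))
```

```text
4266 [ 522.67972425 -346.63604399   73.17651494] [ 506.74904082 -362.53199654   68.35388065] [ 538.03156555 -331.02562251   78.07474747]
heat z 78.16832607145369
```

View pics/w4.png

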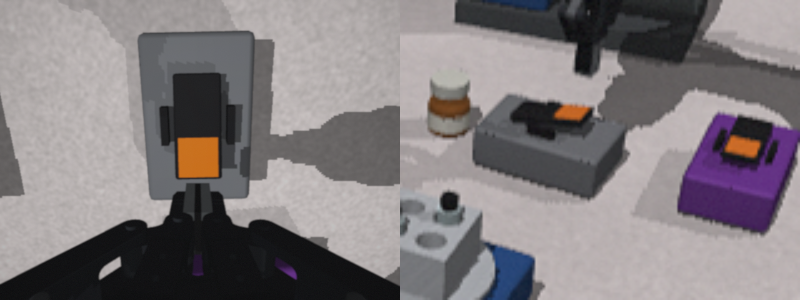

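The tool is over the grey box's orange end (wrist (198, 157); the purple box is at (745, 150) in the side crop), and the heat key is back up at 78. Pressing now.

>>> arm_command --targets '[{"dx": 0, "dy": 0, "dz": 2, "roll": 0}, {"dx": 0, "dy": 0, "dz": 2, "roll": 0}, {"dx": 0, "dy": 0, "dz": 0.5, "roll": 0}, {"dx": 0, "dy": 0, "dz": 0.3, "roll": 0}, {"dx": 0, "dy": 0, "dz": 0.3, "roll": 0}, {"dx": 0, "dy": 0, "dz": 0, "roll": 0}, {"dx": 0, "dy": 0, "dz": 0, "roll": 0}]'

```text
time_s: 12.25
position: [513.8, -346.7, 33.7]
tool_rot: [1.0, 0.0, 0.0, 0.0]
contact_force: [-0.4, 0.1, 0.4]
opening: 0.001
```

>>> arm_command --targets '[{"dx": 0, "dy": 0, "dz": 0.2, "roll": 0}, {"dx": 0, "dy": 0, "dz": 0.2, "roll": 0}, {"dx": 0, "dy": 0, "dz": 0, "roll": 0}, {"dx": 0, "dy": 0, "dz": 0, "roll": 0}]'

```text
time_s: 12.75
position: [513.5, -346.5, 29.3]
tool_rot: [1.0, 0.0, -0.0, -0.0]
contact_force: [-0.2, -0.0, -0.1]
opening: -0.0
```

>>> arm_command --targets '[{"dx": 0, "dy": 0, "dz": 0.1, "roll": 0}, {"dx": 0, "dy": 0, "dz": 0, "roll": 0}, {"dx": 0, "dy": 0, "dz": 0, "roll": 0}]'

```text
time_s: 13.12
position: [513.6, -346.6, 28.4]
tool_rot: [1.0, 0.0, 0.0, -0.0]
contact_force: [-0.3, 0.7, 1.9]
opening: 0.0
```

Run:
```python
from h import *
b,d=env.read_camera("side");P=pts("side",d,env.camera_model("side"))
m=(d>0)&(abs(P[...,0]-562)<22)&(abs(P[...,1]+346)<16)&(P[...,2]>58);q=P[m]
A=np.c_[q[:,0]-543.5,np.ones(len(q))];print(len(q),np.linalg.lstsq(A,q[:,2],rcond=None)[0])
print(env.get_state()["contact_force"])
```

```text
171 [ 4.7748737  70.31701065]
[-0.48617484  0.46581806  2.18187887]
```

>>> arm_command --targets '[{"dx": 0, "dy": 0, "dz": 0.1, "roll": 0}, {"dx": 0, "dy": 0, "dz": 0, "roll": 0}, {"dx": 0, "dy": 0, "dz": 0, "roll": 0}]'

```text
time_s: 13.55
position: [513.7, -346.6, 28.1]
tool_rot: [1.0, 0.0, 0.0, 0.0]
contact_force: [-1.5, 1.7, 9.2]
opening: -0.002
```

>>> arm_command --targets '[{"dx": 0, "dy": 0, "dz": 0.05, "roll": 0}, {"dx": 0, "dy": 0, "dz": 0, "roll": 0}, {"dx": 0, "dy": 0, "dz": 0, "roll": 0}]'

```text
time_s: 13.92
position: [513.7, -346.6, 27.9]
tool_rot: [1.0, 0.0, 0.0, 0.0]
contact_force: [-3.0, 1.4, 12.5]
opening: 0.003
```

It is at the stop (force rising steeply). Lift and verify.

>>> arm_command --targets '[{"dx": 0, "dy": 0, "dz": -2, "roll": 0}, {"dx": 0, "dy": 0, "dz": -4, "roll": 0}, {"dx": 0, "dy": 0, "dz": -5, "roll": 0}, {"dx": 0, "dy": 0, "dz": -5, "roll": 0}, {"dx": 0, "dy": 0, "dz": 0, "roll": 0}, {"dx": 0, "dy": 0, "dz": 0, "roll": 0}]'

```text
time_s: 14.68
position: [513.3, -346.4, 186.5]
tool_rot: [1.0, 0.0, -0.0, -0.0]
contact_force: [0.4, -0.6, 0.4]
opening: -0.001
```

Run:
```python
from h import *
w=env.camera_model("wrist");a,d=env.read_camera("wrist");P=pts("wrist",d,w)
m=(d>0)&(abs(P[...,0]-543.5)<36)&(abs(P[...,1]+346)<12)&(P[...,2]>57)&(P[...,2]<82);q=P[m]
A=np.c_[q[:,0]-543.5,np.ones(len(q))];print(len(q),np.linalg.lstsq(A,q[:,2],rcond=None)[0])
m=(d>0)&(P[...,2]>46)&(P[...,2]<54)&(abs(P[...,0]-543)<90)&(abs(P[...,1]+346)<70)
print(cv2.minAreaRect(P[m][:,:2].astype(np.float32)))
```

```text
3467 [ 0.19348814 68.76607845]
((544.1768188476562, -346.4656982421875), (139.77911376953125, 89.78713989257812), 1.2413148880004883)
```

The rocker is at off (slope ≈ -0.19 rad) and the pump box has not moved. Now the yellow key.

>>> arm_command --targets '[{"dx": -0.12, "dy": -4.74, "dz": 0, "roll": 0}, {"dx": -0.12, "dy": -4.74, "dz": 0, "roll": 0}, {"dx": -0.12, "dy": -4.74, "dz": 0, "roll": 0}, {"dx": -0.12, "dy": -4.74, "dz": 0, "roll": 0}, {"dx": -0.12, "dy": -4.74, "dz": 0, "roll": 0}, {"dx": -0.12, "dy": -4.74, "dz": 0, "roll": 0}, {"dx": -0.12, "dy": -4.74, "dz": 0, "roll": 0}, {"dx": -0.12, "dy": -4.74, "dz": 0, "roll": 0}, {"dx": -0.12, "dy": -4.74, "dz": 0, "roll": 0}, {"dx": -0.12, "dy": -4.74, "dz": 0, "roll": 0}, {"dx": -0.12, "dy": -4.74, "dz": 0, "roll": 0}, {"dx": -0.12, "dy": -4.74, "dz": 0, "roll": 0}, {"dx": -0.12, "dy": -4.74, "dz": 0, "roll": 0}, {"dx": -0.12, "dy": -4.74, "dz": 0, "roll": 0}, {"dx": 0, "dy": 0, "dz": 5, "roll": 0}, {"dx": 0, "dy": 0, "dz": 5, "roll": 0}, {"dx": 0, "dy": 0, "dz": 0, "roll": 0}, {"dx": 0, "dy": 0, "dz": 0, "roll": 0}]'

```text
time_s: 16.98
position: [496.7, 317.1, 87.7]
tool_rot: [1.0, 0.0, 0.0, -0.0]
contact_force: [-0.5, -1.0, 0.1]
opening: -0.002
```

Run:
```python
from h import *
w=env.camera_model("wrist");a,d=env.read_camera("wrist");P=pts("wrist",d,w)
cv2.imwrite("pics/w5.png",cv2.resize(a,(400,300))[...,::-1])
hsv=cv2.cvtColor(a,cv2.COLOR_RGB2HSV).astype(int);H,S,V=hsv[...,0],hsv[...,1],hsv[...,2]
q=P[(H>18)&(H<35)&(S>120)&(d>0)&(P[...,2]>69)];print(len(q),q.mean(0),(q.max(0)+q.min(0))/2,q.max(0)-q.min(0))
```

```text
2059 [498.1094689  317.31785766  73.26420688] [497.2855035  317.5193214   72.34281829] [25.37785439 25.53728204  6.61990722]
```

View pics/w5.png

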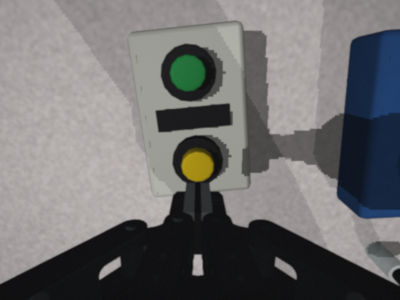

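Aligned on yellow (wrist (198, 165); green is well away at (187, 73)). Expected contact is at a reading of about 38, bottom at about 31.

>>> arm_command --targets '[{"dx": 0, "dy": 0, "dz": 2, "roll": 0}, {"dx": 0, "dy": 0, "dz": 2, "roll": 0}, {"dx": 0, "dy": 0, "dz": 0.4, "roll": 0}, {"dx": 0, "dy": 0, "dz": 0.4, "roll": 0}, {"dx": 0, "dy": 0, "dz": 0.3, "roll": 0}, {"dx": 0, "dy": 0, "dz": 0, "roll": 0}, {"dx": 0, "dy": 0, "dz": 0, "roll": 0}]'

```text
time_s: 17.9
position: [496.9, 317.4, 36.5]
tool_rot: [1.0, 0.0, 0.001, -0.0]
contact_force: [1.2, 0.7, 1.5]
opening: 0.001
```

>>> arm_command --targets '[{"dx": 0, "dy": 0, "dz": 0.2, "roll": 0}, {"dx": 0, "dy": 0, "dz": 0.2, "roll": 0}, {"dx": 0, "dy": 0, "dz": 0, "roll": 0}, {"dx": 0, "dy": 0, "dz": 0, "roll": 0}]'

```text
time_s: 18.4
position: [496.6, 317.2, 32.1]
tool_rot: [1.0, 0.0, 0.0, -0.0]
contact_force: [2.5, 1.0, 5.0]
opening: 0.001
```

>>> arm_command --targets '[{"dx": 0, "dy": 0, "dz": 0.1, "roll": 0}, {"dx": 0, "dy": 0, "dz": 0, "roll": 0}, {"dx": 0, "dy": 0, "dz": 0, "roll": 0}]'

```text
time_s: 18.77
position: [496.6, 317.2, 31.2]
tool_rot: [1.0, 0.0, 0.0, -0.0]
contact_force: [3.0, 0.1, 6.7]
opening: 0.003
```

>>> arm_command --targets '[{"dx": 0, "dy": 0, "dz": 0.05, "roll": 0}, {"dx": 0, "dy": 0, "dz": 0, "roll": 0}, {"dx": 0, "dy": 0, "dz": 0, "roll": 0}]'

```text
time_s: 19.15
position: [496.6, 317.2, 31.1]
tool_rot: [1.0, 0.0, 0.0, -0.0]
contact_force: [2.6, 1.4, 12.0]
opening: 0.001
```

It is at the hard stop with a gentle 12 N. One last check before handing in.

Run:
```python
from h import *
w=env.camera_model("wrist");a,d=env.read_camera("wrist");P=pts("wrist",d,w)
hsv=cv2.cvtColor(a,cv2.COLOR_RGB2HSV).astype(int);H,S,V=hsv[...,0],hsv[...,1],hsv[...,2]
for n,lo,hi in(("yellow",18,35),("green",45,85)):
    q=P[(H>lo)&(H<hi)&(S>120)&(d>0)&(P[...,2]>60)&(P[...,2]<80)&(abs(P[...,1]-320)<40)];print(n,len(q),np.percentile(q[:,2],[50,80]) if len(q) else 0)
a,d=env.read_camera("top");P=pts("top",d,env.camera_model("top"));z0=np.load("top.npz")["P"]
def med(P,x,y):
    q=P[(abs(P[...,0]-x)<9)&(abs(P[...,1]-y)<9)];return len(q),np.median(q[:,2]) if len(q) else None
b,ds=env.read_camera("side");S_=pts("side",ds,env.camera_model("side"))
for n,x,y in(("rocker_end",516,-346),("rocker_far",571,-346),("red",487,124),("white",556,127)): print(n,med(P,x,y),med(S_,x,y))
s=env.get_state();print(s["contact_force"],s["position"],s["time_s"])
```

```text
yellow 1128 [65.73160276 66.56711314]
green 5354 [73.3778524  73.98340451]
rocker_end (45, np.float64(62.91361946602842)) (28, np.float64(62.6737573005405))
rocker_far (42, np.float64(74.45019722676795)) (44, np.float64(72.90057295383212))
red (48, np.float64(78.41861142774246)) (67, np.float64(78.21808558512407))
white (43, np.float64(77.81063333526777)) (61, np.float64(78.05798689284529))
[ 2.27829056 -0.1073942  12.26879876] [496.61147504 317.24723802  31.13160024] 19.3
```

```bash
python3 -c "
from station import env
print(env.sign_off())"
```

```text
the job is handed in; nothing more can be done
None
```

The run is shut down and handed in at about 19 s, with the fingers still holding the yellow vent key down. Sign-off gives no verdict, so the results below are from my own measurements.

1. **Red heat key:** I pressed it to its stop (cap top at 71 mm, about 26 N) and let it up. It read 78 mm again afterwards.
2. **Pump rocker:** I tipped it over to off, about -0.19 rad. The orange end stands at 63 mm, and the pump box measured within about 1 mm of its first place.
3. **Yellow vent key:** It is held fully down, cap top at 66 mm, with about 12 N.

**Last checks:** The white key (78 mm), the green key (73 mm) and the red key (78 mm) are all up. I did not measure the vent box, the vials or the other glassware again after the moves.

**One disagreement:** The real fingertips stood about 35 mm above the reported TCP height. I found this from camera depth and first contact before pressing anything, and corrected for it in every press. My first two move calls were refused because every row needs all four numbers; nothing moved in them.

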